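Hold the recessed reset of a strip reader

ROBOT

A 6-joint arm with a two-finger parallel gripper is mounted at the origin on the work surface. World frame = base frame: x ahead of the robot, y to its left, z up, the work surface at z = 0. Lengths are in m, angles in rad, forces in N, time in s.
With the tool pointing down it reaches from about 0.35 to 0.85 m from the base axis. Payload 8.1 kg.
Tool frame: the origin (TCP) lies between the finger pads; the fingertips stand nose_length ahead of it and the grasp point (between the pads) lies 2 mm behind it (nose_length is the distance from the TCP to the fingertips, in m); z points along the fingers, x is the direction in which the jaws open and shut, and the axes are right-handed (so a half turn about z gives the same grasp; the last joint's range is limited). The gripper opens to 93 mm and grips with 3 to 60 N. Pads are 15 mm wide; open, the fingers measure 128 mm over their backs; the gripper's body (75 mm by 188 mm) begins 65 mm behind the grasp point.
Start: joints at [1.084, 0.13, 1.488, -0, 1.523, -0.085], TCP at [0.235, 0.552, 0.236] pointing down, gripper open.
Joint ranges: [-2.96, 2.96], [-0.89, 2.26], [0.02, 2.5], [-1.34, 4.48], [0, 2.73], [-2.66, 2.66]. Speed limits (rad/s): [2.39, 2.39, 2.79, 3.14, 3.14, 3.14].

INTERFACE

Orientations are given as a rotation vector (axis times angle).
In Python, from plant import * gives the robot as it stands.
- The arm moves only by the tool carry_out, never from a script. Its argument "steps" is a list of rows, each an object with "xyz": the shift along the world's x, y, z in cm, a list of three; "rot": the turn, a rotation vector about the world's x, y, z in degrees, a list of three. In form: [{"xyz": [tx, ty, tz], "rot": [rx, ry, rz]}, ...]. A call has 1 to 10 rows; each row is the pose to reach, as a shift and turn from the pose commanded when the call began; what a row does not reach only later rows make up. A row lasts 1/10 s, in which the tool goes at most 50 mm and 8.59 degrees, less where a joint would pass 70% of its speed; a pose out of reach is approached as far as the arm can. A call with a gripper value outside its range is refused whole. "grip" is the opening, from 0 (shut) to 1 (fully open), set as the call begins (left out, the last holds). The fingers move at their own pace and stop on an object; "force" is the grip in N (left out, the last holds). Time passes only in rows, so rows that repeat a pose let the fingers close. It gives the time, the measured TCP pose, the force and the opening at its end, in the units of the state.
- read_state(): the state, without advancing time (a new reading comes with each control period).
- read_camera(name): name is "side" or "top" or "wrist"; returns the picture (480x640x3 uint8, red, green, blue); there is no depth.
- calibration(name): a dict with "fov_y" (degrees; the focal length in pixels is half the picture's height over the tangent of half this angle, whatever the lens; pixels are square), "cx", "cy" (the principal point, pixels), "xyz" and "attitude" of the camera in the world. Camera axes: x right, y down, z forward; pixel columns grow to the right and rows downward; lengths in m; the calibration is good to about 2 mm. A picture is of the moment at which its call begins: read the wrist's pose just before it. calibration takes no time and is no camera call; for the wrist camera it gives the pose at the moment of the call.
- close_job(): hands the job in, once; it reports no verdict.
The state is a dict: "t": time; "q": joint angles; "dq": joint speeds; "joint_torque": joint torques, N m; "tool_pos": TCP position; "orientation": TCP orientation; "force": force on the tool from outside, world axes, zero at the start; "wrist_torque": the same for the moment, N m; "opening": finger opening in m.
Only numpy, scipy, OpenCV 4.12 (cv2) and the standard library are available. Lean on these libraries where they do the work, as an engineer would, in place of code of your own. Each camera call takes 0.05 s, during which the arm holds its last target.

TASK

The test-strip reader on the lab bench has hung and needs a reset: first pull its drawer fully open, then lift the reset stylus (the straight dark barrel with a steel pin) out of the white tool rack and reach its pin down through the small round hole in the drawer's deck to push the button beneath fully down, gently. Keep the stylus in the grip and finish while still holding the button down, with the drawer open; leave the other tools in the rack and everything else on the bench where it is.

Things in the scene. Friction and masses are not known exactly. Their poses are not given: they have to be found in the camera images.
- reader: test-strip reader, an ivory bench instrument that does not move: 240 mm deep (x), 200 wide (y). Origin: centre of its underside, on the bench. Its front looks along its own -x (at yaw 0, to the robot). The front 80 mm or so is a plinth 75 mm high with the drawer in it; behind that (own x from -30 to +120 mm) the housing is 145 mm high.
- drawer (a joint): how far the reader's drawer is out, m: 0 shut, 0.115 at its stop; it slides straight out along the reader's own -x (friction about 2.5 N, stays where left) and starts 0 to 15 mm open. Anything over 0.095 counts as fully open
- drawer_handle (a point): middle of the drawer's handle, a round aluminium bar 10 mm thick and 90 mm long, parallel to the reader's y, level, 46 mm above the bench; its centre line stands 45 mm in front of the drawer's face, with free space between bar and face. The plinth's top is 29 mm higher than the bar, the drawer face's upper edge 24 mm. Moves with the drawer; axes as the reader's
- aperture (a point): centre of the mouth of the round hole, 14 mm across, in the white deck of the drawer, level with the deck's upper side (56 mm above the bench). It lies 95 mm behind the bar's centre line (own +x) and 35 mm to the reader's own -y; inside the reader and hidden while the drawer is shut. It moves with the drawer; axes as the reader's. The deck is 4 mm thick; the button's top is 18 mm below the deck's upper side, straight under the hole
- reset (a joint): how far the recessed button (grey, 18 mm across, facing up) is pressed, m: 0 up, 0.007 fully down. Sprung: 1.8 N to start it, 6 N when fully down; springs back when released. Over 0.005 counts as down
- stylus_grip (a point): the reset stylus, at the centre of its handle: an upright straight dark-grey round barrel 16 mm across and 76 mm long (38 mm either way of this point), under it a steel collar 22 mm across and 4 mm thick, under that a steel pin 6 mm across and 50 mm long. 45 g, 130 mm long overall; z is its long axis. It hangs by its collar in one of the rack's three holes, any of them, and comes straight up
- stylus_tip (a point): lower end of the stylus's pin, 92 mm below the centre of its handle on the same axis
- rack: white tool rack, fixed, 190 mm long (own y), 70 mm wide at the foot and 50 mm at the top; origin: centre of its underside. Its top plate is 65 mm above the bench with three 9 mm holes in a row at own y -60, 0 and +60 mm, one tool in each
- rod_mid (a point): glass stirring rod hanging in the rack: thin 8 mm stem with a 20 mm ball on top, 120 mm long over all; the point lies on its axis 80 mm above its lower end. To be left in the rack
- pestle_mid (a point): small white ceramic pestle hanging in the rack: widens upwards to 30 mm, 106 mm long over all; the point lies on its axis 80 mm above its lower end. To be left in the rack
- canister: loose white strip canister with a blue cap, 42 mm across, 105 mm high; origin: centre of its underside. To be left alone
- tray: loose ivory dish, 100 x 130 x 22 mm high; origin: centre of its underside. To be left alone
- tissues: loose pack of tissues, 70 x 120 x 30 mm high; origin: centre of its underside. To be left alone
- pen: loose dark pen lying along its own x, 130 mm long, 9 mm thick; origin: under its middle. To be left alone

How it is judged:
On the way, in this order (a step that is already met when the one before it is completed fails the run):
1. the drawer is pulled open (value of joint drawer above 0.095 m), for 0.2 s.
2. the stylus is lifted clear of the rack in the grip (height (world z) of stylus_tip above 0.07 m and contact force between the fingers and stylus above 1 N), for 0.2 s.
3. the stylus, through the hole, holds the button down (value of joint reset above 0.005 m and contact force between stylus and reset above 1 N and contact force between the fingers and stylus above 1 N and horizontal distance between stylus_tip and aperture below 0.008 m and value of joint drawer above 0.095 m and angle between stylus_tip's own z axis and vertical below 0.35 rad), for 0.5 s.
At the end, for the whole second after the job is handed in: The button is at least 5 mm down of its 7 mm, pressed by the stylus's pin (over 1 N) through the hole (tip within 8 mm of the hole's axis), the stylus within 20 degrees of upright and held in the fingers, the drawer at least 95 mm out; all this still so through the last second (all of step 3); the arm keeps its last pose, push and grip.
It fails at once if the button is rammed with more than 30 N (contact force between stylus and reset above 30 N).
It fails at once if the glass rod or the pestle is knocked or carried off its place (more than 30 to 40 mm) (distance of any of rod_mid, pestle_mid from where it was at the start of the episode above 0.04 m).
It fails at once if the canister, dish, tissues or pen is knocked or carried off its place (more than 30 to 40 mm) (distance of any of canister, tray, tissues from where it was at the start of the episode above 0.03 m or distance of pen from where it was at the start of the episode above 0.04 m).
It also fails if it takes over 61 s, if anything falls off the work surface, if the arm or the gripper's body presses on something with over 40 N, if the wrist force passes 120 N, or if a joint passes its speed limit or range.

## Working session

There is one attempt and no reset: what is moved stays moved. The work goes in short steps, Python scripts to look and compute and a tool call to move; the robot and the scene stay as the last step left them, time stands still between calls to the robot, and variables do not carry over. Pictures are saved under pics/ and viewed, and the job is handed in when it is done.

Besides the shell and the picture viewer there is one more tool, called after "Request:" by a JSON object that holds its "fn" and its "kwargs", one argument or row to a line. carry_out: Moves the arm, as the interface text tells. Its arguments: {"type":"object","properties":{"steps":{"type":"array","items":{"type":"object","properties":{"xyz":{"type":"array","items":{"type":"number"}},"rot":{"type":"array","items":{"type":"number"}}}}},"grip":{"type":"number"},"force":{"type":"number"}},"required":["steps"]}

```bash
ls; mkdir -p pics
cat > h.py <<'E'
from plant import *
import numpy as np, cv2
from scipy.spatial.transform import Rotation as R
E
python3 - <<'E'
from h import *
s=read_state()
print(s)
for n in ("side","top","wrist"):
    print(n,calibration(n))
    cv2.imwrite(f"pics/{n}0.png",read_camera(n)[:,:,::-1])
E
```

```text
pics
{'t': 0.0, 'q': array([ 1.08358058e+00,  1.31171169e-01,  1.48925148e+00, -4.17172206e-05,
        1.52299256e+00, -8.54036295e-02]), 'dq': array([-0.00066982, -0.00093484, -0.0006658 , -0.0009697 , -0.00108655,
       -0.00067943]), 'joint_torque': array([ 2.77931926e-03, -5.59842896e+01, -4.91762638e+01,  7.71722873e-02,
        3.54151789e-02, -1.76908920e-04]), 'tool_pos': array([0.23439916, 0.55174578, 0.23459671]), 'orientation': array([ 2.61930391e+00,  1.73295564e+00, -2.48160232e-03]), 'force': array([ 0.9279742 ,  0.40844677, -0.51078167]), 'wrist_torque': array([-0.03134596, -0.01348408, -0.00847581]), 'opening': 0.09327079713332684}
side {'fov_y': 56.11164542322257, 'cx': 321.63408587613, 'cy': 241.13880542661687, 'xyz': array([ 0.49531878, -0.55677266,  0.78567015]), 'attitude': array([-2.38145192,  0.2267606 , -0.07655758])}
top {'fov_y': 54.563463488615454, 'cx': 314.8057812308444, 'cy': 241.48573030339682, 'xyz': array([0.44569918, 0.08986065, 1.19467358]), 'attitude': array([-2.16154404,  2.13676505, -0.14162893])}
wrist {'fov_y': 62.56831979992241, 'cx': 318.4483844418901, 'cy': 235.04122497569233, 'xyz': array([0.16725645, 0.58051757, 0.38479057]), 'attitude': array([2.42842723, 1.6073997 , 0.21289238])}
```

View pics/side0.png

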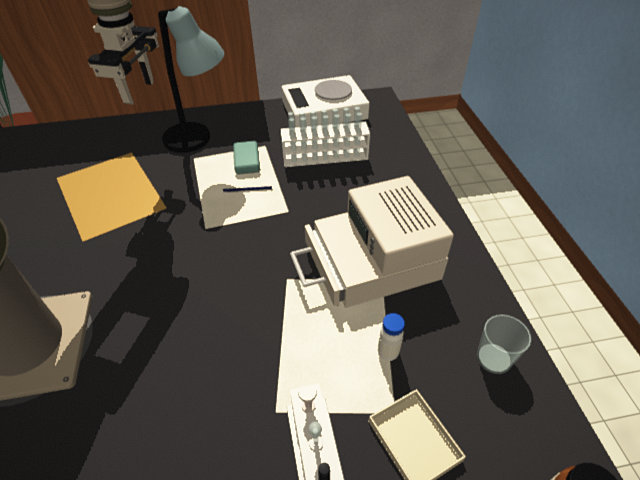

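View pics/top0.png

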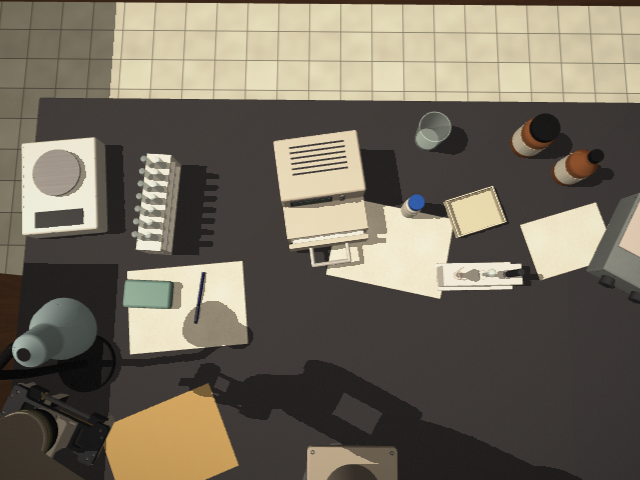

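View pics/wrist0.png

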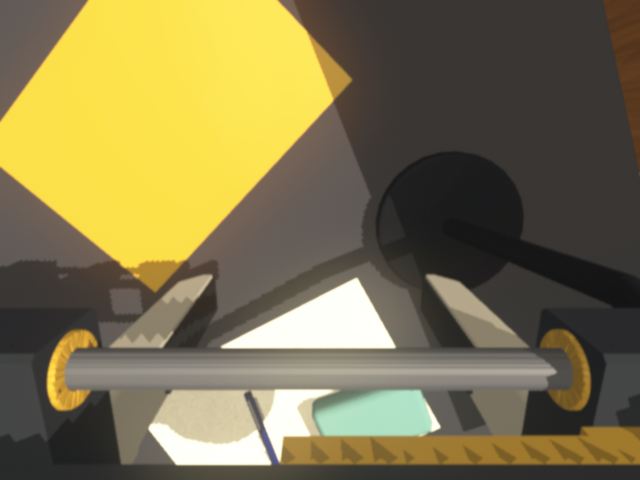

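Run:
```python
import cv2
t=cv2.imread("pics/top0.png"); s=cv2.imread("pics/side0.png")
cv2.imwrite("pics/t_reader.png",cv2.resize(t[120:280,260:390],None,fx=4.5,fy=3.7*4.5/4.5*1.0) if 0 else cv2.resize(t[125:275,265:385],None,fx=4,fy=4,interpolation=2))
cv2.imwrite("pics/t_rack.png",cv2.resize(t[245:305,425:545],None,fx=6,fy=6,interpolation=2))
cv2.imwrite("pics/s_reader.png",cv2.resize(s[170:315,280:460],None,fx=4,fy=4,interpolation=2))
cv2.imwrite("pics/s_rack.png",cv2.resize(s[375:480,270:360],None,fx=5,fy=5,interpolation=2))
```

```text
(no output)
```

View pics/t_reader.png

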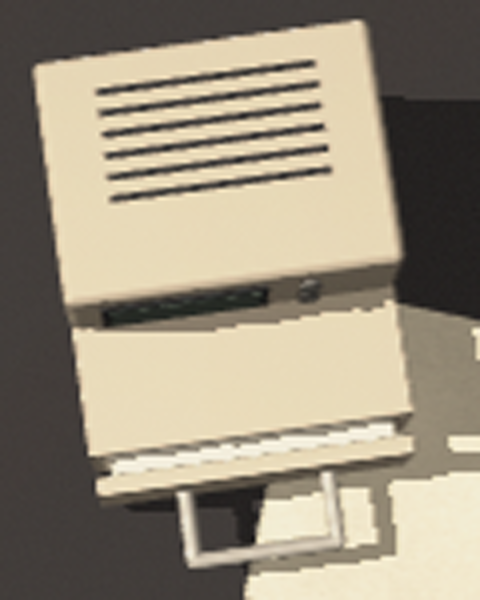

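View pics/t_rack.png

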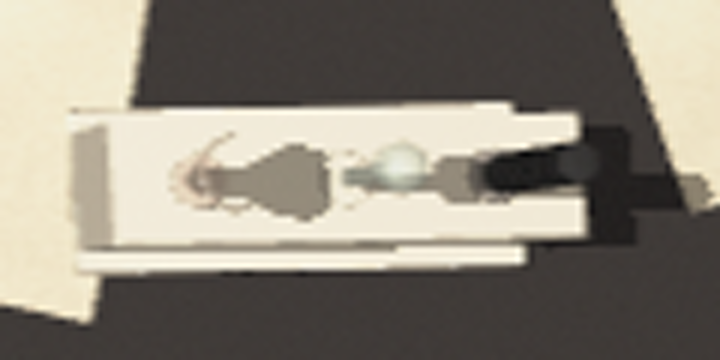

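View pics/s_reader.png

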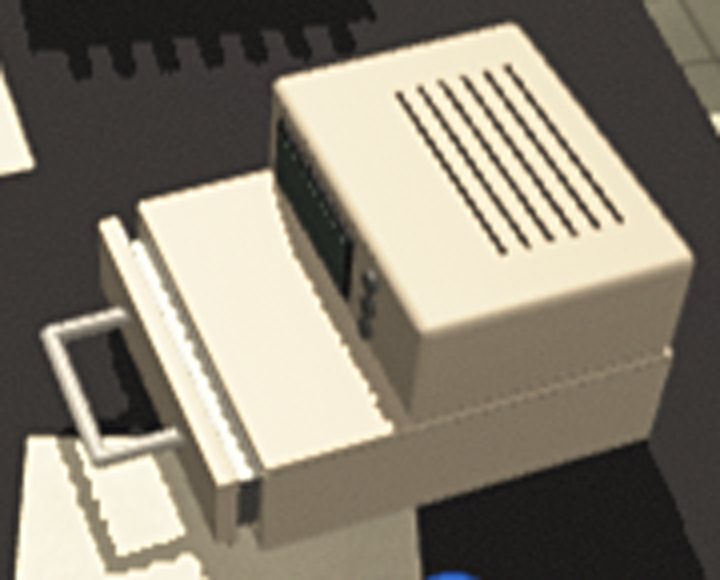

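View pics/s_rack.png

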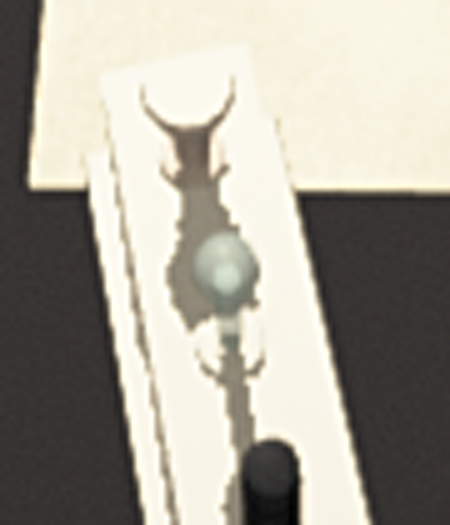

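```bash
cat >> h.py <<'E'
def cam(n,c=None):
    c=c or calibration(n); f=240/np.tan(np.radians(c["fov_y"]/2)); return c,f,R.from_rotvec(c["attitude"])
def atz(n,u,v,z,c=None):
    c,f,Q=cam(n,c); d=Q.apply([(u-c["cx"])/f,(v-c["cy"])/f,1]); return c["xyz"]+d*(z-c["xyz"][2])/d[2]
def proj(n,P,c=None):
    c,f,Q=cam(n,c); p=Q.inv().apply(np.atleast_2d(P)-c["xyz"]); return np.c_[f*p[:,0]/p[:,2]+c["cx"],f*p[:,1]/p[:,2]+c["cy"]]
def tri(obs):
    A=[];b=[]
    M=np.zeros((3,3));v=np.zeros(3)
    for n,u,w,*c in obs:
        c,f,Q=cam(n,*c); d=Q.apply([(u-c["cx"])/f,(w-c["cy"])/f,1]); d/=np.linalg.norm(d); P=np.eye(3)-np.outer(d,d); M+=P; v+=P@c["xyz"]
    return np.linalg.solve(M,v)
E
python3 - <<'E'
from h import *
np.set_printoptions(precision=4,suppress=True)
print("bar L",atz("top",313.5,265.5,.046),atz("side",291.25,252.5,.046),tri([("top",313.5,265.5),("side",291.25,252.5)]))
print("bar R",atz("top",350,260.75,.046),atz("side",305,284.5,.046),tri([("top",350,260.75),("side",305,284.5)]))
for k,(u,v) in dict(hl=(35,68),hr=(362,20),hfl=(68,303),hfr=(402,260)).items(): print(k,atz("top",u/4+265,v/4+125,.145))
for k,(u,v) in dict(hl=(275,85),hr=(515,25),hfr=(690,262),hfl=(425,330)).items(): print('s',k,atz("side",u/4+280,v/4+170,.145))
print("sty",atz("top",521.7,271.7,.145),atz("side",324.2,467.4,.145),tri([("top",521.7,271.7),("side",324.2,467.4)]))
for u,v in [(72,110),(78,245),(582,110),(587,238)]: print("rack",atz("top",u/6+425,v/6+245,.065))
print("rod ball",tri([("top",404/6+425,165/6+245),("side",227/5+270,262/5+375)]))
print("canister",atz("top",415,202,.105), atz("side",393,324,.105))
E
```

```text
bar L [0.5426 0.0981 0.046 ] [0.5445 0.102  0.046 ] [0.5432 0.0981 0.0503]
bar R [0.5554 0.0078 0.046 ] [0.56   0.0091 0.046 ] [0.5576 0.0079 0.0473]
hl [0.8235 0.1941 0.145 ]
hr [0.8549 0.0024 0.145 ]
hfl [0.6829 0.1718 0.145 ]
hfr [ 0.7104 -0.0207  0.145 ]
s hl [0.6852 0.1657 0.145 ]
s hr [0.8285 0.1894 0.145 ]
s hfr [ 0.8548 -0.0031  0.145 ]
s hfl [ 0.715 -0.021  0.145]
sty [ 0.5256 -0.3719  0.145 ] [ 0.5276 -0.3718  0.145 ] [ 0.5266 -0.3719  0.1451]
rack [ 0.5497 -0.2024  0.065 ]
rack [ 0.4952 -0.2035  0.065 ]
rack [ 0.5521 -0.4088  0.065 ]
rack [ 0.5004 -0.4083  0.065 ]
rod ball [ 0.5252 -0.312   0.1284]
canister [ 0.6924 -0.143   0.105 ] [ 0.693 -0.152  0.105]
```

Request:
{"fn": "carry_out", "kwargs": {
  "steps": [
    {"xyz": [4, -6, 0], "rot": [0, 0, -8]},
    {"xyz": [8, -12, 0], "rot": [0, 0, -16]},
    {"xyz": [12, -18, 0], "rot": [0, 0, -24]},
    {"xyz": [16, -24, 0], "rot": [0, 0, -32]},
    {"xyz": [20, -30, 0], "rot": [0, 0, -40]},
    {"xyz": [24, -36, 0], "rot": [0, 0, -48]},
    {"xyz": [28, -42, -1], "rot": [0, 0, -56]},
    {"xyz": [31.5, -49.7, -2], "rot": [0, 0, -58.3]},
    {"xyz": [31.5, -49.7, -3], "rot": [0, 0, -58.3]},
    {"xyz": [31.5, -49.7, -3], "rot": [0, 0, -58.3]}
  ],
  "grip": 0.4,
  "force": 25
}}

```text
t: 1.15
tool_pos: [0.5049, 0.1306, 0.2168]
orientation: [-3.133, -0.238, -0.001]
force: [1.2, 0.5, 0.7]
opening: 0.037
```

Request:
{"fn": "carry_out", "kwargs": {
  "steps": [
    {"xyz": [0, 0, 0], "rot": [0, 0, 0]},
    {"xyz": [0, 0, 0], "rot": [0, 0, 0]},
    {"xyz": [0, 0, 0], "rot": [0, 0, 0]},
    {"xyz": [0, 0, 0], "rot": [0, 0, 0]}
  ]
}}

```text
t: 1.55
tool_pos: [0.5037, 0.134, 0.2172]
orientation: [-3.132, -0.241, -0.0]
force: [0.4, 0.8, -0.1]
opening: 0.037
```

Run:
```python
from h import *
s=read_state();print(s["t"],s["tool_pos"],s["orientation"],s["opening"],s["force"])
c=calibration("wrist");print(c)
cv2.imwrite("pics/w1.png",read_camera("wrist")[:,:,::-1])
Q=R.from_rotvec(s["orientation"]);print(Q.as_matrix())
import plant;print([k for k in dir(plant) if not k.startswith('_')])
for k in ('nose_length',): print(getattr(plant,k,None))
print(proj("wrist",[[.543,.0985,.046],[.557,.008,.046],[.5505,.0545,.046]],c))
```

```text
1.55 [0.50373826 0.13395215 0.21721484] [-3.13205092e+00 -2.40937409e-01 -4.05178513e-04] 0.03696065510112921 [ 0.39116756  0.75960593 -0.11311667]
{'fov_y': 62.56831979992241, 'cx': 318.4483844418901, 'cy': 235.04122497569233, 'xyz': array([0.49209298, 0.205697  , 0.36729738]), 'attitude': array([2.86934269, 0.22090973, 0.03053661])}
[[ 9.88234250e-01  1.52947742e-01  2.35107162e-04]
 [ 1.52947667e-01 -9.88234242e-01  3.07089674e-04]
 [ 2.79309621e-04 -2.67517441e-04 -9.99999925e-01]]
['IKError', 'calibration', 'close_job', 'nose_length', 'read_camera', 'read_state']
0.017
[[357.53210871 265.01321589]
 [354.93076281 359.00538259]
 [356.98991567 312.41867731]]
```

View pics/w1.png

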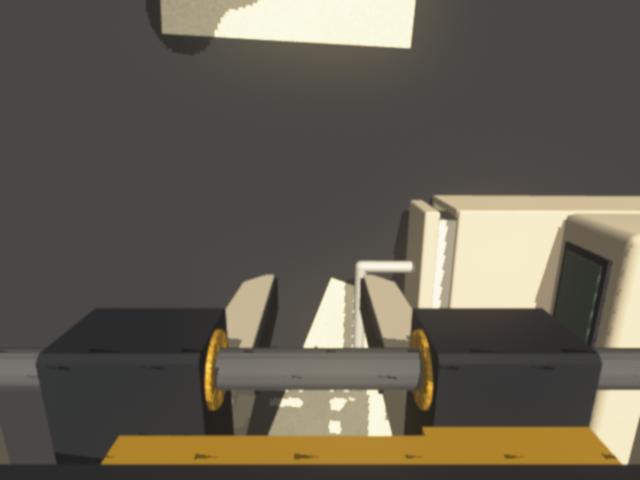

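Request:
{"fn": "carry_out", "kwargs": {
  "steps": [
    {"xyz": [2, -4, 0], "rot": [0, 0, 0]},
    {"xyz": [4.7, -7.9, -2], "rot": [0, 0, 0]},
    {"xyz": [4.7, -7.9, -6], "rot": [0, 0, 0]},
    {"xyz": [4.7, -7.9, -9], "rot": [0, 0, 0]},
    {"xyz": [4.7, -7.9, -11], "rot": [0, 0, 0]},
    {"xyz": [4.7, -7.9, -13], "rot": [0, 0, 0]},
    {"xyz": [4.7, -7.9, -15], "rot": [0, 0, 0]},
    {"xyz": [4.7, -7.9, -16.2], "rot": [0, 0, 0]},
    {"xyz": [4.7, -7.9, -17.2], "rot": [0, 0, 0]},
    {"xyz": [4.7, -7.9, -17.2], "rot": [0, 0, 0]}
  ]
}}

```text
t: 2.6
tool_pos: [0.5503, 0.0541, 0.0439]
orientation: [-3.132, -0.239, 0.003]
force: [-0.6, 0.9, 0.2]
opening: 0.0374
```

Run:
```python
from h import *
s=read_state();print(s["t"],s["tool_pos"],s["opening"],s["force"])
a=read_camera("side")[:,:,::-1][140:340,240:500]
cv2.imwrite("pics/s2.png",cv2.resize(a,None,fx=3,fy=3))
```

```text
2.6 [0.55033416 0.05406207 0.04386499] 0.03739010774080816 [-0.63909605  0.89435393  0.1540655 ]
```

View pics/s2.png

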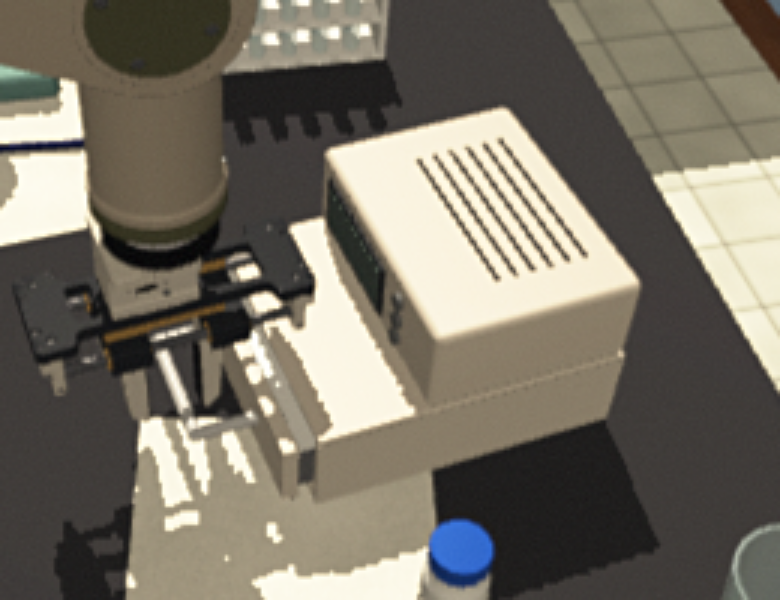

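The fingers straddle the bar (bar at about (175,380) in the crop, a finger on each side). I'll close the grip.

Request:
{"fn": "carry_out", "kwargs": {
  "steps": [
    {"xyz": [0, 0, 0], "rot": [0, 0, 0]},
    {"xyz": [0, 0, 0], "rot": [0, 0, 0]},
    {"xyz": [0, 0, 0], "rot": [0, 0, 0]},
    {"xyz": [0, 0, 0], "rot": [0, 0, 0]},
    {"xyz": [0, 0, 0], "rot": [0, 0, 0]},
    {"xyz": [0, 0, 0], "rot": [0, 0, 0]}
  ],
  "grip": 0,
  "force": 20
}}

```text
t: 3.25
tool_pos: [0.5518, 0.0534, 0.0456]
orientation: [3.133, 0.238, 0.002]
force: [-0.4, -0.1, 3.4]
opening: 0.0092
```

Request:
{"fn": "carry_out", "kwargs": {
  "steps": [
    {"xyz": [-0.6, -0.09, 0], "rot": [0, 0, 0]},
    {"xyz": [-1.5, -0.23, 0], "rot": [0, 0, 0]},
    {"xyz": [-3, -0.46, 0], "rot": [0, 0, 0]},
    {"xyz": [-4.5, -0.7, 0], "rot": [0, 0, 0]},
    {"xyz": [-6, -0.92, 0], "rot": [0, 0, 0]},
    {"xyz": [-7, -1.08, 0], "rot": [0, 0, 0]},
    {"xyz": [-8, -1.23, 0], "rot": [0, 0, 0]},
    {"xyz": [-9, -1.38, 0], "rot": [0, 0, 0]},
    {"xyz": [-9.5, -1.46, 0], "rot": [0, 0, 0]},
    {"xyz": [-9.5, -1.46, 0], "rot": [0, 0, 0]}
  ]
}}

```text
t: 4.25
tool_pos: [0.4553, 0.039, 0.0455]
orientation: [-3.132, -0.238, 0.0]
force: [-2.8, 1.9, 10.6]
opening: 0.0091
```

Request:
{"fn": "carry_out", "kwargs": {
  "steps": [
    {"xyz": [-0.3, -0.04, 0], "rot": [0, 0, 0]},
    {"xyz": [-0.6, -0.09, 0], "rot": [0, 0, 0]},
    {"xyz": [-0.9, -0.14, 0], "rot": [0, 0, 0]},
    {"xyz": [-0.9, -0.14, 0], "rot": [0, 0, 0]}
  ]
}}

```text
t: 4.65
tool_pos: [0.4508, 0.0383, 0.0457]
orientation: [-3.132, -0.237, -0.015]
force: [23.8, 6.8, -15.3]
opening: 0.0097
```

Request:
{"fn": "carry_out", "kwargs": {
  "steps": [
    {"xyz": [0.5, 0.08, 0], "rot": [0, 0, 0]},
    {"xyz": [0.5, 0.08, 0], "rot": [0, 0, 0]},
    {"xyz": [0.5, 0.08, 0], "rot": [0, 0, 0]},
    {"xyz": [0.5, 0.08, 0], "rot": [0, 0, 0]},
    {"xyz": [0.5, 0.08, 0], "rot": [0, 0, 0]}
  ],
  "grip": 0.4
}}

```text
t: 5.15
tool_pos: [0.4516, 0.0382, 0.0446]
orientation: [-3.133, -0.238, 0.002]
force: [0.5, -0.4, 0.1]
opening: 0.0367
```

Request:
{"fn": "carry_out", "kwargs": {
  "steps": [
    {"xyz": [0.5, 0, 1], "rot": [0, 0, 0]},
    {"xyz": [0.5, 0, 3], "rot": [0, 0, 0]},
    {"xyz": [0.5, 0, 6], "rot": [0, 0, 0]},
    {"xyz": [0.5, 0, 10], "rot": [0, 0, 0]},
    {"xyz": [0.5, 0, 14], "rot": [0, 0, 0]},
    {"xyz": [1, -4, 18], "rot": [0, 0, 0]},
    {"xyz": [2, -8, 20], "rot": [0, 0, 0]},
    {"xyz": [3, -12, 20], "rot": [0, 0, 0]},
    {"xyz": [4, -16, 20], "rot": [0, 0, 0]},
    {"xyz": [5, -20, 20], "rot": [0, 0, 0]}
  ],
  "grip": 0.6
}}

```text
t: 6.15
tool_pos: [0.5028, -0.1636, 0.2465]
orientation: [3.132, 0.238, 0.003]
force: [0.8, 0.7, 0.4]
opening: 0.0556
```

Run:
```python
from h import *
s=read_state();print(s["t"],s["tool_pos"],s["opening"],s["force"])
for n in("top","side","wrist"):
    print(n,calibration(n) if n=="wrist" else "")
    cv2.imwrite(f"pics/{n}3.png",read_camera(n)[:,:,::-1])
```

```text
6.15 [ 0.50280878 -0.16362378  0.24646399] 0.05559056180353179 [0.78146449 0.65034125 0.39552509]
top 
side 
wrist {'fov_y': 62.56831979992241, 'cx': 318.4483844418901, 'cy': 235.04122497569233, 'xyz': array([ 0.49143868, -0.09400853,  0.39553553]), 'attitude': array([2.86788371, 0.21185628, 0.02937499])}
```

View pics/top3.png

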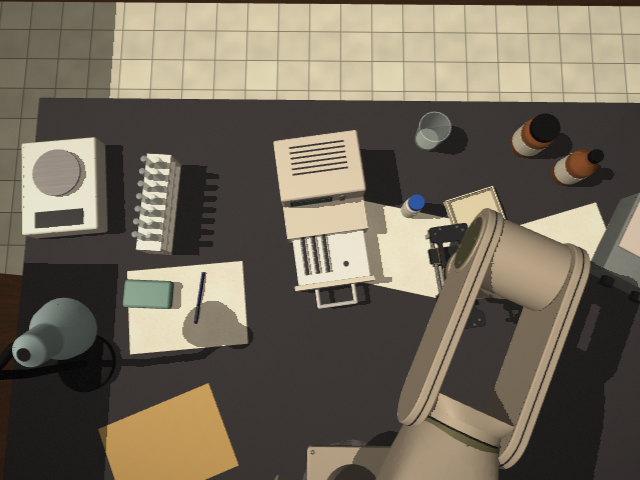

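View pics/side3.png

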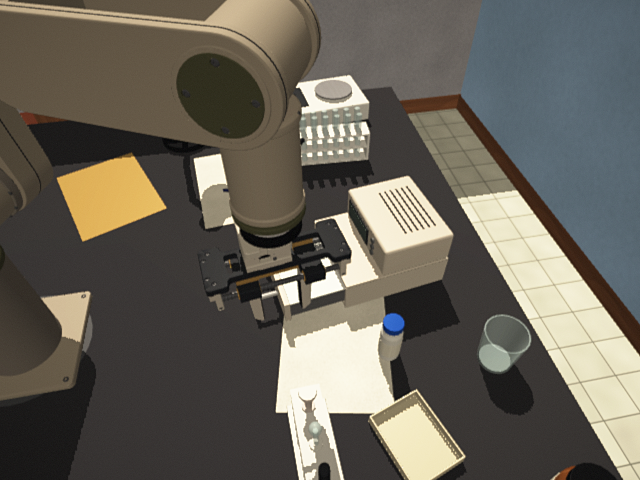

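View pics/wrist3.png

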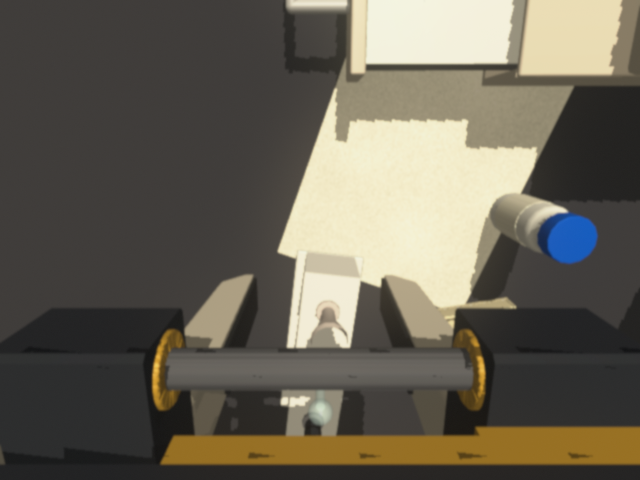

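Run:
```python
from h import *
t=cv2.imread("pics/top3.png")
print(atz("top",346,263.5,.056))
g=t[250:276,333:359].astype(int).sum(2); print(g[8:20,6:20])
m=np.clip(600-g,0,None); m=m[7:20,6:20]; 
ys,xs=np.mgrid[257:270,339:353]; u,v=(m*xs).sum()/m.sum(),(m*ys).sum()/m.sum(); print(u,v,atz("top",u,v,.056),atz("top",u,v,.054))
cv2.imwrite("pics/t3c.png",cv2.resize(t[220:320,280:400],None,fx=6,fy=6,interpolation=2))
# bar
```

```text
[0.54755324 0.01834582 0.056     ]
[[676 675 675 677 675 674 675 677 676 676 675 675 675 676]
 [677 676 677 675 675 675 675 675 676 676 676 677 675 676]
 [675 677 677 675 675 675 632 624 650 672 676 675 675 676]
 [677 676 676 675 611 418 239 183 313 609 674 676 676 675]
 [678 678 677 675 470 233 190 187 193 384 628 677 675 675]
 [676 679 678 638 406 208 192 195 191 249 608 677 677 677]
 [676 678 677 677 466 229 197 197 197 368 628 677 677 676]
 [676 680 676 676 600 361 207 206 207 492 651 675 676 676]
 [676 676 678 676 677 624 469 391 592 670 676 676 678 674]
 [679 676 676 678 676 678 676 678 676 676 678 678 678 678]
 [677 677 676 676 676 677 676 678 678 676 678 676 676 677]
 [679 676 677 676 678 677 678 678 677 677 676 676 676 677]]
345.68800436205015 263.1752453653217 [0.54834351 0.01911321 0.056     ] [0.54852379 0.01898895 0.054     ]
```

View pics/t3c.png

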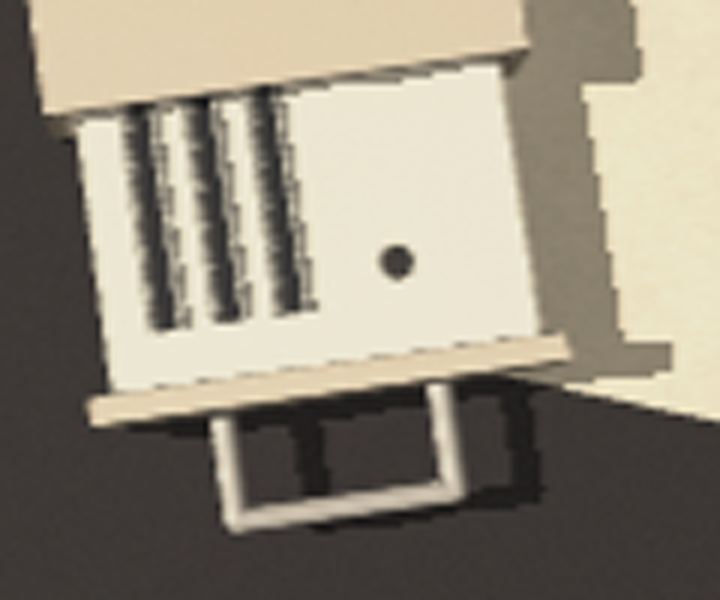

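Request:
{"fn": "carry_out", "kwargs": {
  "steps": [
    {"xyz": [0.5, -4, 0], "rot": [0, 0, 0]},
    {"xyz": [1, -8, 0], "rot": [0, 0, 0]},
    {"xyz": [1.5, -12, 0], "rot": [0, 0, 0]},
    {"xyz": [2, -16, 0], "rot": [0, 0, 0]},
    {"xyz": [2.5, -19, 0], "rot": [0, 0, 0]},
    {"xyz": [2.5, -20.8, 0], "rot": [0, 0, 0]},
    {"xyz": [2.5, -20.8, -1], "rot": [0, 0, 0]},
    {"xyz": [2.5, -20.8, -3], "rot": [0, 0, 0]},
    {"xyz": [2.5, -20.8, -5], "rot": [0, 0, 0]},
    {"xyz": [2.5, -20.8, -5], "rot": [0, 0, 0]}
  ]
}}

```text
t: 7.3
tool_pos: [0.5259, -0.3665, 0.191]
orientation: [-3.127, -0.239, 0.007]
force: [-0.3, -0.2, -0.8]
opening: 0.0558
```

Run:
```python
from h import *
s=read_state();c=calibration("wrist");print(s["t"],s["tool_pos"],s["opening"])
cv2.imwrite("pics/w4.png",read_camera("wrist")[:,:,::-1])
print(proj("wrist",[[.5275,-.372,.145]],c),proj("wrist",[s["tool_pos"]],c))
```

```text
7.3 [ 0.52594936 -0.36648522  0.19098687] 0.05578178172752892
[[320.78935776 281.43543533]] [[319.38762727 309.61447795]]
```

View pics/w4.png

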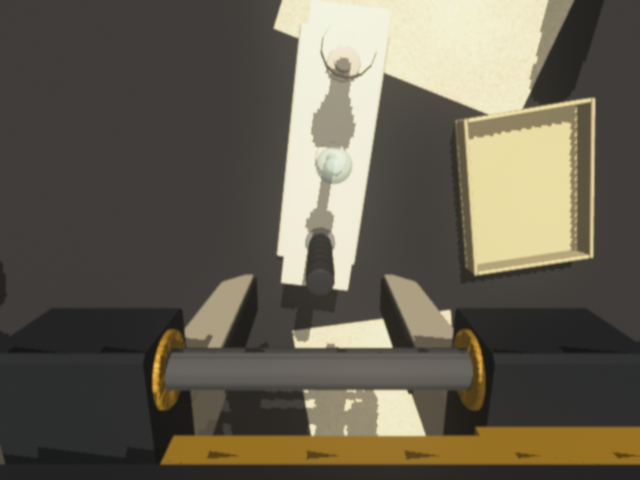

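Request:
{"fn": "carry_out", "kwargs": {
  "steps": [
    {"xyz": [0.1, -0.5, 0], "rot": [0, 0, 0]},
    {"xyz": [0.1, -0.5, -2], "rot": [0, 0, 0]},
    {"xyz": [0.1, -0.5, -4], "rot": [0, 0, 0]},
    {"xyz": [0.1, -0.5, -6], "rot": [0, 0, 0]},
    {"xyz": [0.1, -0.5, -8.4], "rot": [0, 0, 0]},
    {"xyz": [0.1, -0.5, -8.4], "rot": [0, 0, 0]},
    {"xyz": [0.1, -0.5, -8.4], "rot": [0, 0, 0]}
  ]
}}

```text
t: 8.05
tool_pos: [0.5286, -0.3748, 0.1122]
orientation: [3.132, 0.238, 0.001]
force: [-0.6, -0.7, 0.2]
opening: 0.0558
```

Run:
```python
from h import *
s=read_state();c=calibration("wrist");print(s["t"],s["tool_pos"],s["orientation"],s["opening"])
cv2.imwrite("pics/w5.png",read_camera("wrist")[:,:,::-1])
print(proj("wrist",[[.527,-.371,.145]],c))
```

```text
8.05 [ 0.52863001 -0.37484121  0.11219265] [3.13215336e+00 2.37915404e-01 7.18314779e-04] 0.05582545842486802
[[316.53398617 342.25579716]]
```

View pics/w5.png

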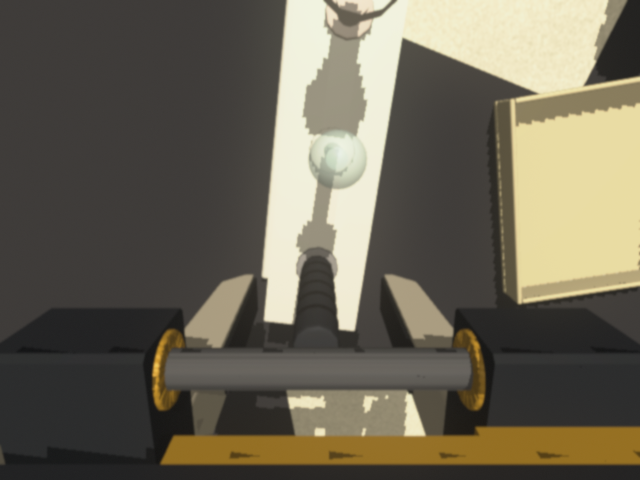

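Request:
{"fn": "carry_out", "kwargs": {
  "steps": [
    {"xyz": [-0.15, 0.33, -0.5], "rot": [0, 0, 0]},
    {"xyz": [-0.15, 0.33, -0.5], "rot": [0, 0, 0]}
  ]
}}

```text
t: 8.3
tool_pos: [0.5271, -0.3713, 0.1068]
orientation: [3.132, 0.238, 0.001]
force: [-0.2, 0.2, -0.4]
opening: 0.0558
```

Request:
{"fn": "carry_out", "kwargs": {
  "steps": [
    {"xyz": [0, 0, 0], "rot": [0, 0, 0]},
    {"xyz": [0, 0, 0], "rot": [0, 0, 0]},
    {"xyz": [0, 0, 0], "rot": [0, 0, 0]},
    {"xyz": [0, 0, 0], "rot": [0, 0, 0]},
    {"xyz": [0, 0, 0], "rot": [0, 0, 0]},
    {"xyz": [0, 0, 0], "rot": [0, 0, 0]},
    {"xyz": [0, 0, 0], "rot": [0, 0, 0]}
  ],
  "grip": 0,
  "force": 35
}}

```text
t: 9.0
tool_pos: [0.5267, -0.3714, 0.1059]
orientation: [-3.133, -0.238, 0.0]
force: [-1.4, -1.6, 0.5]
opening: 0.0157
```

Request:
{"fn": "carry_out", "kwargs": {
  "steps": [
    {"xyz": [0, 0, 1], "rot": [0, 0, 0]},
    {"xyz": [0, 0, 3], "rot": [0, 0, 0]},
    {"xyz": [0, 0, 6], "rot": [0, 0, 0]},
    {"xyz": [0, 0, 9], "rot": [0, 0, 0]},
    {"xyz": [0, 0, 12], "rot": [0, 0, 0]},
    {"xyz": [0, 0, 15], "rot": [0, 0, 0]},
    {"xyz": [0, 0, 16], "rot": [0, 0, 0]},
    {"xyz": [0, 0, 16], "rot": [0, 0, 0]},
    {"xyz": [0, 0, 16], "rot": [0, 0, 0]}
  ]
}}

```text
t: 9.9
tool_pos: [0.5263, -0.3711, 0.2645]
orientation: [-3.131, -0.238, 0.002]
force: [0.2, -0.1, -1.1]
opening: 0.0156
```

Run:
```python
from h import *
s=read_state();print(s["t"],s["tool_pos"],s["opening"],s["force"])
cv2.imwrite("pics/s6.png",read_camera("side")[:,:,::-1])
```

```text
9.9 [ 0.52634643 -0.37107309  0.2644792 ] 0.01564664109537594 [ 0.1694759  -0.12746679 -1.14129333]
```

View pics/s6.png

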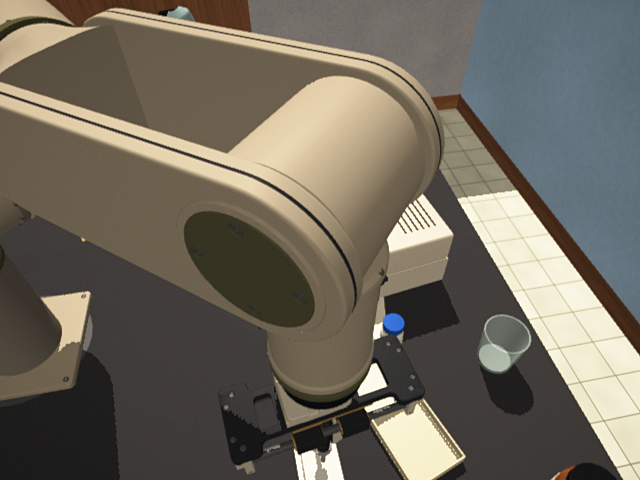

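Request:
{"fn": "carry_out", "kwargs": {
  "steps": [
    {"xyz": [0.2, 4, 0], "rot": [0, 0, 0]},
    {"xyz": [0.4, 8, 0], "rot": [0, 0, 0]},
    {"xyz": [0.7, 12, 0], "rot": [0, 0, 0]},
    {"xyz": [1, 16, 0], "rot": [0, 0, 0]},
    {"xyz": [1.2, 20, 0], "rot": [0, 0, 0]},
    {"xyz": [1.4, 24, 0], "rot": [0, 0, 0]},
    {"xyz": [1.7, 28, 0], "rot": [0, 0, 0]},
    {"xyz": [2, 32, 0], "rot": [0, 0, 0]},
    {"xyz": [2.2, 36, 0], "rot": [0, 0, 0]},
    {"xyz": [2.3, 38.9, 0], "rot": [0, 0, 0]}
  ]
}}

```text
t: 10.95
tool_pos: [0.5486, 0.0201, 0.2636]
orientation: [-3.131, -0.239, 0.005]
force: [-0.4, -0.1, -0.6]
opening: 0.0154
```

Request:
{"fn": "carry_out", "kwargs": {
  "steps": [
    {"xyz": [0, 0, -3], "rot": [0, 0, 0]},
    {"xyz": [0, 0, -6], "rot": [0, 0, 0]},
    {"xyz": [0, 0, -7.5], "rot": [0, 0, 0]},
    {"xyz": [0, 0, -7.5], "rot": [0, 0, 0]},
    {"xyz": [0, 0, -7.5], "rot": [0, 0, 0]}
  ]
}}

```text
t: 11.45
tool_pos: [0.5495, 0.0173, 0.1909]
orientation: [-3.132, -0.237, 0.002]
force: [0.4, 0.2, -0.8]
opening: 0.0156
```

Run:
```python
from h import *
s=read_state();print(s["t"],s["tool_pos"],s["orientation"],s["opening"],s["force"])
c=calibration("wrist")
for n in("side","top","wrist"):
    a=read_camera(n)[:,:,::-1]; cv2.imwrite(f"pics/{n}7.png",a)
p=s["tool_pos"]; ax=R.from_rotvec(s["orientation"]).apply([0,0,1])
tip=p+ax*(.0905); print("tip",tip)
for n in("side","top","wrist"): print(n,proj(n,[tip,[.5495,.0185,.056],p],c if n=="wrist" else None).round(1))
```

```text
11.45 [0.54954776 0.01734811 0.19091251] [-3.13249691e+00 -2.36923032e-01  1.50426568e-03] 0.015558131593030359 [ 0.38471097  0.23163461 -0.79165868]
tip [0.54946032 0.01735497 0.10041255]
side [[298.1 265.3]
 [299.  278.7]
 [295.8 233.6]]
top [[347.6 261. ]
 [345.9 262.7]
 [350.4 257.1]]
wrist [[319.  246.5]
 [319.2 227.7]
 [319.4 309.6]]
```

View pics/side7.png

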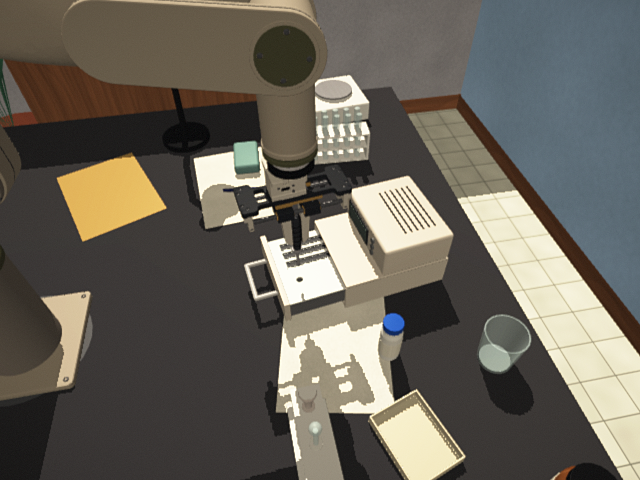

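View pics/wrist7.png

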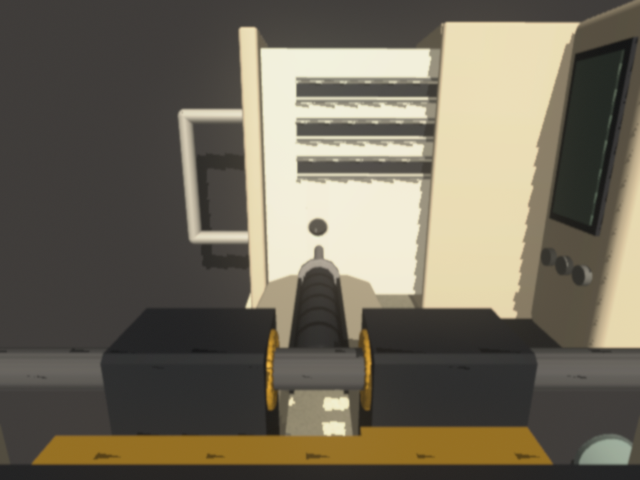

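View pics/top7.png

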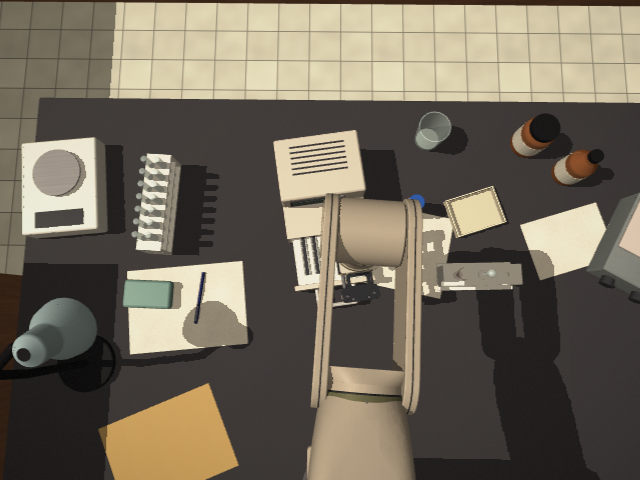

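Run:
```python
from h import *
c=calibration("wrist")
t=cv2.imread("pics/wrist7.png")
cv2.imwrite("pics/w7c.png",cv2.resize(t[205:285,270:370],None,fx=7,fy=7,interpolation=2))
g=t.astype(int).sum(2)
m=np.clip(500-g[214:241,304:332],0,None);ys,xs=np.mgrid[214:241,304:332]
u,v=(m*xs).sum()/m.sum(),(m*ys).sum()/m.sum();print(u,v,atz("wrist",u,v,.056,c))
s=cv2.imread("pics/side7.png");g=s.astype(int).sum(2)
m=np.clip(500-g[274:286,293:307],0,None);ys,xs=np.mgrid[274:286,293:307]
u,v=(m*xs).sum()/m.sum(),(m*ys).sum()/m.sum();print(u,v,atz("side",u,v,.056))
cv2.imwrite("pics/s7c.png",cv2.resize(s[200:310,240:360],None,fx=6,fy=5.4*6/5.4,interpolation=2)[:600])
```

```text
317.486919947326 227.03594803356984 [0.5499476  0.01827654 0.056     ]
299.21376744186045 279.2206511627907 [0.54964972 0.01719559 0.056     ]
```

View pics/w7c.png

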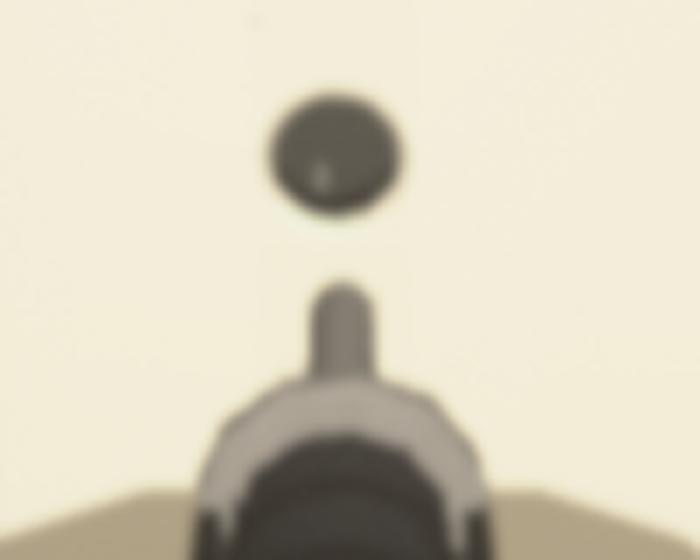

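View pics/s7c.png

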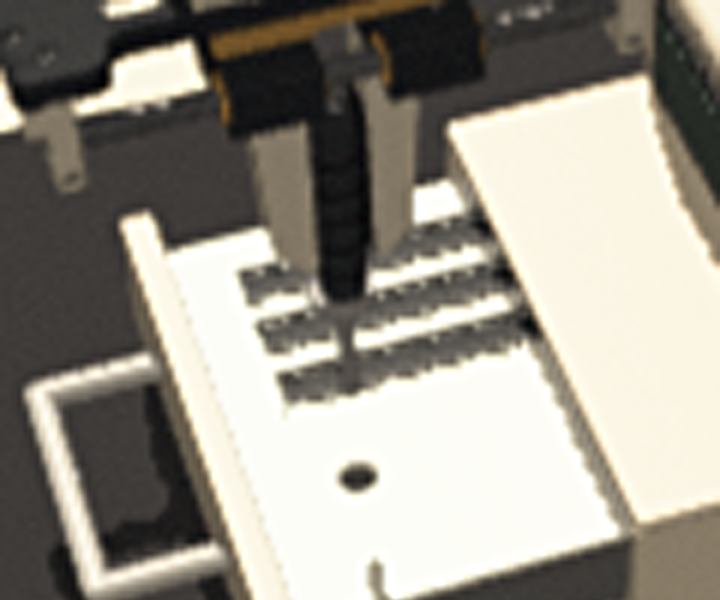

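Request:
{"fn": "carry_out", "kwargs": {
  "steps": [
    {"xyz": [0, 0.06, -1.5], "rot": [0, 0, 0]},
    {"xyz": [0, 0.06, -3], "rot": [0, 0, 0]},
    {"xyz": [0, 0.06, -4], "rot": [0, 0, 0]},
    {"xyz": [0, 0.06, -4.5], "rot": [0, 0, 0]},
    {"xyz": [0, 0.06, -5], "rot": [0, 0, 0]},
    {"xyz": [0, 0.06, -5.5], "rot": [0, 0, 0]},
    {"xyz": [0, 0.06, -5.8], "rot": [0, 0, 0]},
    {"xyz": [0, 0.06, -5.8], "rot": [0, 0, 0]},
    {"xyz": [0, 0.06, -5.8], "rot": [0, 0, 0]}
  ]
}}

```text
t: 12.5
tool_pos: [0.5499, 0.0182, 0.1333]
orientation: [3.133, 0.238, 0.001]
force: [-0.6, 0.0, -0.6]
opening: 0.0155
```

Run:
```python
from h import *
s=read_state();print(s["t"],s["tool_pos"],s["orientation"],s["opening"],s["force"])
t=read_camera("wrist")[:,:,::-1]; cv2.imwrite("pics/w8.png",cv2.resize(t[150:300,220:420],None,fx=4,fy=4))
t=read_camera("side")[:,:,::-1]; cv2.imwrite("pics/s8.png",cv2.resize(t[200:310,240:360],None,fx=5,fy=5))
```

```text
12.5 [0.54992428 0.01824114 0.1332553 ] [3.13254503e+00 2.37794327e-01 6.42193034e-04] 0.015527534948781464 [-0.59542436  0.01893811 -0.57376504]
```

View pics/w8.png

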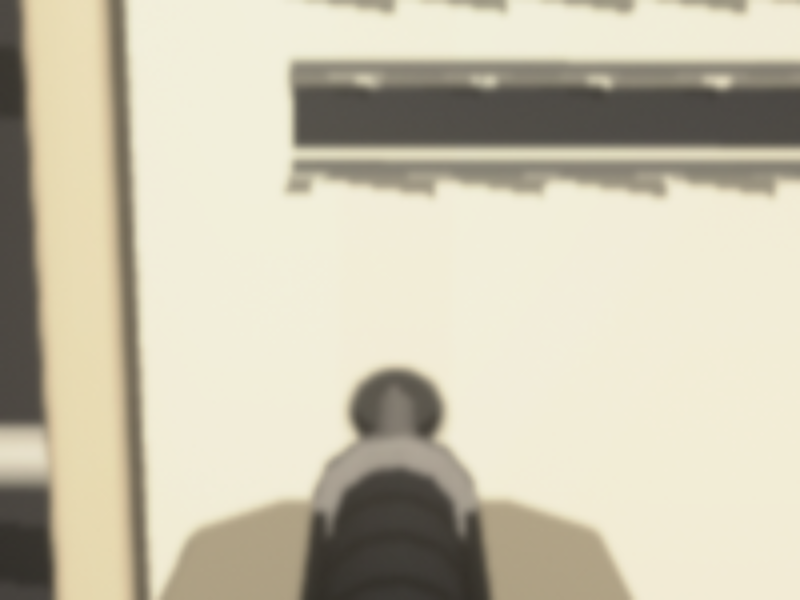

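View pics/s8.png

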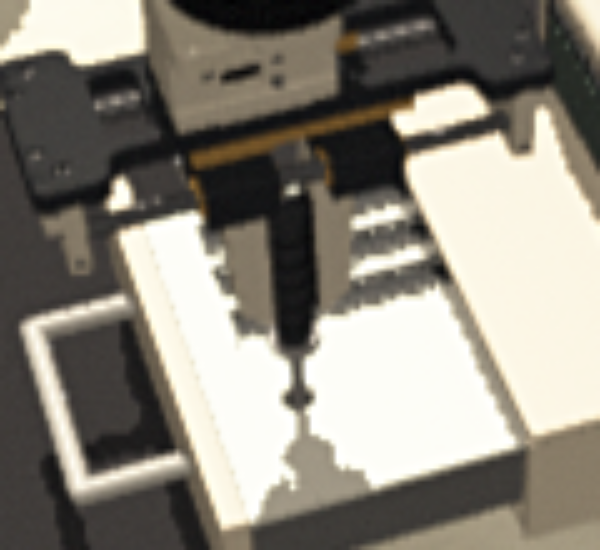

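Request:
{"fn": "carry_out", "kwargs": {
  "steps": [
    {"xyz": [0, 0, -0.2], "rot": [0, 0, 0]},
    {"xyz": [0, 0, -0.4], "rot": [0, 0, 0]},
    {"xyz": [0, 0, -0.6], "rot": [0, 0, 0]},
    {"xyz": [0, 0, -0.7], "rot": [0, 0, 0]},
    {"xyz": [0, 0, -0.7], "rot": [0, 0, 0]},
    {"xyz": [0, 0, -0.7], "rot": [0, 0, 0]}
  ]
}}

```text
t: 13.2
tool_pos: [0.5499, 0.0182, 0.1263]
orientation: [3.133, 0.238, 0.001]
force: [1.1, 0.2, 1.8]
opening: 0.0156
```

Request:
{"fn": "carry_out", "kwargs": {
  "steps": [
    {"xyz": [0, 0, -0.1], "rot": [0, 0, 0]},
    {"xyz": [0, 0, -0.2], "rot": [0, 0, 0]},
    {"xyz": [0, 0, -0.3], "rot": [0, 0, 0]},
    {"xyz": [0, 0, -0.3], "rot": [0, 0, 0]},
    {"xyz": [0, 0, -0.3], "rot": [0, 0, 0]}
  ]
}}

```text
t: 13.7
tool_pos: [0.5499, 0.0182, 0.1232]
orientation: [3.133, 0.238, 0.001]
force: [-0.6, 0.1, 5.0]
opening: 0.0155
```

Request:
{"fn": "carry_out", "kwargs": {
  "steps": [
    {"xyz": [0, 0, -0.05], "rot": [0, 0, 0]},
    {"xyz": [0, 0, -0.1], "rot": [0, 0, 0]},
    {"xyz": [0, 0, -0.1], "rot": [0, 0, 0]},
    {"xyz": [0, 0, -0.1], "rot": [0, 0, 0]}
  ]
}}

```text
t: 14.1
tool_pos: [0.5499, 0.0182, 0.1221]
orientation: [3.133, 0.238, 0.001]
force: [-0.3, -0.0, 5.1]
opening: 0.0154
```

Request:
{"fn": "carry_out", "kwargs": {
  "steps": [
    {"xyz": [0, 0, -0.05], "rot": [0, 0, 0]},
    {"xyz": [0, 0, -0.05], "rot": [0, 0, 0]},
    {"xyz": [0, 0, -0.05], "rot": [0, 0, 0]}
  ]
}}

```text
t: 14.4
tool_pos: [0.5499, 0.0182, 0.1216]
orientation: [3.133, 0.238, 0.0]
force: [-0.5, -0.3, 5.0]
opening: 0.0156
```

Run:
```python
from h import *
for i in range(6):
    s=read_state();print(s["t"],s["tool_pos"],s["opening"],s["force"])
    t=read_camera("side")[:,:,::-1]
cv2.imwrite("pics/s9.png",cv2.resize(t[200:310,240:360],None,fx=5,fy=5))
```

```text
14.4 [0.54986717 0.01820719 0.12160595] 0.015579736738693426 [-0.5019515  -0.26450591  5.01982146]
14.45 [0.54986122 0.01820349 0.12161385] 0.015607637349619403 [-0.1754731  -0.49343484  4.91083741]
14.5 [0.54982407 0.01820964 0.1216035 ] 0.015852758693747023 [-0.35023552  0.62755376  4.88761031]
14.55 [0.5498975  0.01820705 0.12165406] 0.015345759282031766 [ 0.01185711 -0.07435167  5.61821365]
14.6 [0.54986689 0.01820644 0.12162711] 0.015560273499071282 [0.48244412 0.01529287 4.94298285]
14.65 [0.54987687 0.01821533 0.12163961] 0.015580132668590893 [0.11580395 0.56865232 4.76691693]
```

Request:
{"fn": "carry_out", "kwargs": {
  "steps": [
    {"xyz": [0, 0, -0.05], "rot": [0, 0, 0]},
    {"xyz": [0, 0, -0.05], "rot": [0, 0, 0]},
    {"xyz": [0, 0, -0.05], "rot": [0, 0, 0]}
  ]
}}

```text
t: 15.0
tool_pos: [0.5499, 0.0182, 0.1213]
orientation: [3.133, 0.238, 0.001]
force: [0.2, 1.2, 5.9]
opening: 0.0155
```

View pics/s9.png

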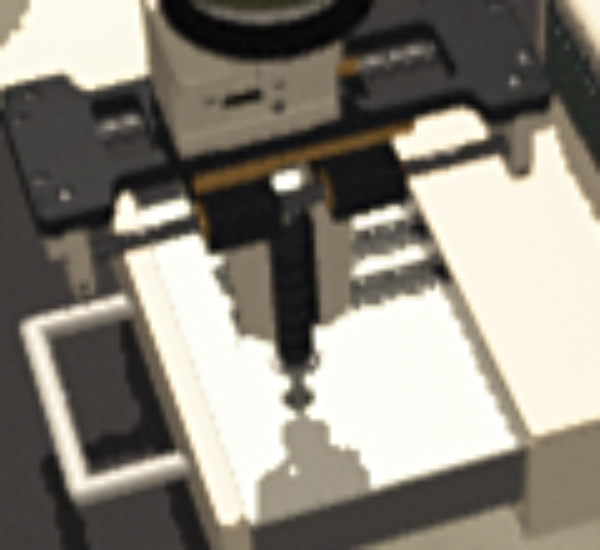

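Request:
{"fn": "carry_out", "kwargs": {
  "steps": [
    {"xyz": [0, 0, -0.05], "rot": [0, 0, 0]},
    {"xyz": [0, 0, -0.05], "rot": [0, 0, 0]},
    {"xyz": [0, 0, -0.05], "rot": [0, 0, 0]}
  ]
}}

```text
t: 15.3
tool_pos: [0.55, 0.0182, 0.1212]
orientation: [3.132, 0.238, 0.001]
force: [-1.3, 0.1, 8.7]
opening: 0.0153
```

Request:
{"fn": "carry_out", "kwargs": {
  "steps": [
    {"xyz": [0, 0, -0.05], "rot": [0, 0, 0]},
    {"xyz": [0, 0, -0.05], "rot": [0, 0, 0]},
    {"xyz": [0, 0, -0.05], "rot": [0, 0, 0]}
  ]
}}

```text
t: 15.6
tool_pos: [0.5501, 0.0182, 0.121]
orientation: [3.132, 0.238, 0.001]
force: [-2.0, -0.5, 11.0]
opening: 0.0152
```

Request:
{"fn": "carry_out", "kwargs": {
  "steps": [
    {"xyz": [0, 0, 0], "rot": [0, 0, 0]},
    {"xyz": [0, 0, 0], "rot": [0, 0, 0]},
    {"xyz": [0, 0, 0], "rot": [0, 0, 0]},
    {"xyz": [0, 0, 0], "rot": [0, 0, 0]},
    {"xyz": [0, 0, 0], "rot": [0, 0, 0]},
    {"xyz": [0, 0, 0], "rot": [0, 0, 0]},
    {"xyz": [0, 0, 0], "rot": [0, 0, 0]}
  ]
}}

```text
t: 16.3
tool_pos: [0.5501, 0.0182, 0.121]
orientation: [3.132, 0.238, 0.001]
force: [-0.8, 0.8, 10.9]
opening: 0.0155
```

Run:
```python
from h import *
s=read_state();print(s["t"],s["tool_pos"],s["opening"],s["force"])
t=read_camera("side")[:,:,::-1]; cv2.imwrite("pics/s10.png",t)
t=read_camera("wrist")[:,:,::-1]; cv2.imwrite("pics/w10.png",cv2.resize(t[150:300,220:420],None,fx=4,fy=4))
s=read_state();print(s["t"],s["tool_pos"],s["opening"],s["force"])
```

```text
16.3 [0.55012519 0.01820061 0.12100036] 0.015488063059402158 [-0.80086096  0.83675364 10.94284709]
16.4 [0.55012118 0.01817843 0.12099565] 0.015378476574462658 [-2.1394939   0.14629658 10.55655128]
```

View pics/s10.png

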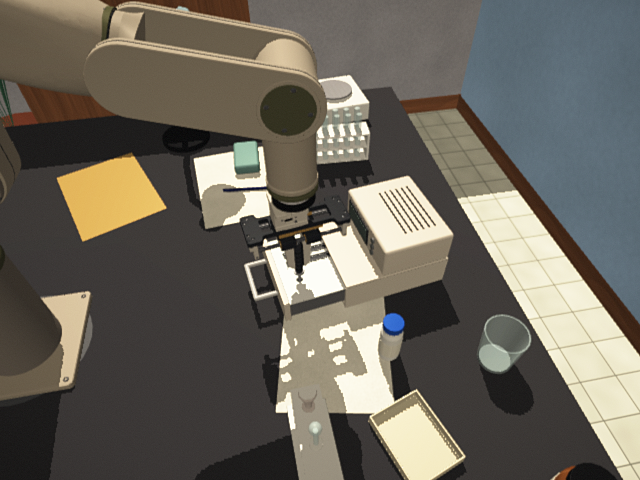

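View pics/w10.png

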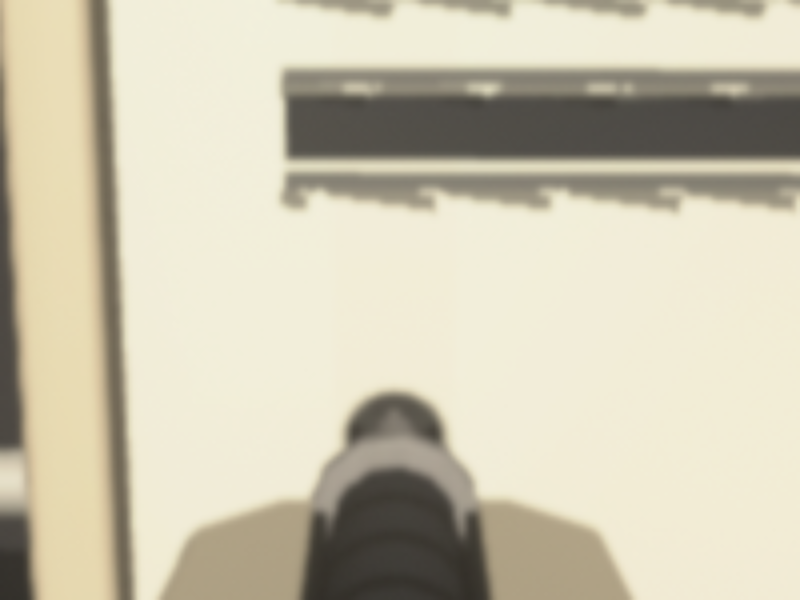

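The pin is centred in the hole, the push is steady at about 11 N on the stop, the drawer is still open and the other objects haven't moved. I'll hand it in.

Run:
```python
from h import *
print(close_job())
s=read_state();print(s["t"],s["tool_pos"],s["opening"],s["force"])
```

```text
the job is handed in; nothing more can be done
None
the job is handed in; nothing more can be done
```

I pulled the drawer to its stop, lifted the stylus out of the rack, and pressed the button to the bottom through the hole. I handed the job in at about 16.4 s, still holding the button down; no verdict came back.

- **Drawer:** it travelled about 102 mm before the stop pushed back. It must have started about 13 mm open, so it should be close to 115 mm out. It still looked fully open in the last pictures.
- **Button:** past about 6 N the tool stopped moving and the force rose, which means the button was on its stop. The push then held steady at about 11 N vertically for 0.8 s, well under the 30 N limit. I judged the depth from force and tool height, because the button itself couldn't be seen.
- **Stylus:** it was upright and centred in the hole in the last wrist picture. The finger opening was 15.4 mm on the 16 mm barrel, with no sign of slipping.
- **Other objects:** the rod, pestle, canister, dish, tissues and pen looked unmoved in the last side picture.

No check failed. The cameras and the gripped handle bar differed by up to about 2 mm on positions, within the stated calibration and the 4 mm of clearance in the hole.

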